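# Select the dipole and send a long dash

## Robot

A 6-joint arm with a two-finger parallel gripper is mounted at the origin on the work surface. World frame = base frame: x ahead of the robot, y to its left, z up, the work surface at z = 0. Lengths are in m, angles in degrees, forces in N, time in s.
With the tool pointing down it reaches from about 0.35 to 0.725 m from the base axis. Payload 4.3 kg.
Tool frame: the origin (TCP) lies midway between the tips of the shut fingers; the grasp point (between the pads) lies 19 mm behind it (bot.tcp_to_grasp is the distance from the TCP to the grasp point, in m); z points along the fingers, y is the line along which they close (so a half turn about z gives the same grasp; the last joint's range is limited). The gripper opens to 85 mm and grips with 20 to 120 N. Pads are 22 mm wide; open, the fingers measure 114 mm over their backs; the gripper's body (76 mm by 85 mm) begins 54 mm behind the grasp point. The pads swing forward as they close: fully open they stand 13 mm farther back than shut.
Start: joints at [-80.976, 21.618, 4.641, 73.018, 0, 83.68], TCP at [0.152, -0.555, 0.231] pointing down, gripper open.
Joint ranges: [-156.06, 156.06], [-48.1, 94.91], [-58.44, 69.94], [-101.28, 121.22], [-78.64, 73.56], [-180, 180]. Speed limits (degrees/s): [147.25, 147.25, 180, 180, 180, 180].

## Interface

Orientations are given as a 3x3 rotation matrix whose columns are the frame's x, y, z axes.
In Python, from station import monitor, optics, job, bot gives the robot as it stands.
- The arm moves only by the shell command python3 -m inch 'ROWS' [FORCE]. ROWS is JSON, a list of rows, each a list of 7 numbers: the turn, a rotation vector about the tool's x, y, z in rad, then the shift along the tool's x, y, z in mm, then the finger opening in mm, from 0 to 85.4. A call has 1 to 12 rows; each row is the pose to reach, as a shift and turn from the pose commanded when the call began, along the tool's axes at that moment; what a row does not reach only later rows make up. A row lasts 1/8 s, in which the tool goes at most 62.5 mm and 10.7 degrees, less where a joint would pass 70% of its speed; a pose out of reach is approached as far as the arm can. A call with a gripper value outside its range is refused whole. The fingers move at their own pace and stop on an object; FORCE is the grip in N (left out, the last holds). Time passes only in rows, so rows that repeat a pose let the fingers close. It gives the time, the measured TCP pose, the force, the opening and the grip force at its end, in the units of the state.
- monitor.read_state(): the state, without advancing time (a new reading comes with each control period).
- optics.snapshot(name): name is "side" or "top" or "wrist"; returns a dict with "image" (420x560x3 uint8, red, green, blue), "depth" (420x560 float32, m along the optical axis (not along the pixel's ray), 0 where there is no reading), "fx", "fy", "cx", "cy" (pixels), "R" (3x3) and "t" (3): a world point X has camera coordinates R X + t. Camera axes: x right, y down, z forward; pixel columns grow to the right and rows downward; lengths in m; the calibration is good to about 2 mm. A picture is of the moment at which its call begins.
- job.close_job(): hands the job in; it is judged then, once.
The state is a dict: "time_s": time; "qpos": joint angles; "joint_vel": joint speeds; "effort": joint torques, N m; "eef_pos": TCP position; "ee_rot": TCP orientation; "contact_force": force on the tool from outside, world axes, zero at the start; "wrist_torque": the same for the moment, N m; "width": finger opening in m; "gripper_force": force on a finger pad.
Only numpy, scipy, OpenCV 4.12 (cv2) and the standard library are available. Lean on these libraries where they do the work, as an engineer would, in place of code of your own. Each camera call takes 0.05 s, during which the arm holds its last target. There are 200 camera calls.

## Task

Put the station on the dipole antenna and send a long dash: lightly press the long bar-shaped button on the antenna selector fully in, where it stays, and only then press the knob of the Morse key gently all the way down, keep it down for at least a second, let it spring back up and take the hand away. Nothing is to be gripped or lifted; leave the selector's round and square buttons, the paddle keyer, headphones, mug and screwdriver alone, and do not shove the Morse key about.

Things in the scene. Friction and masses are not known exactly. Their poses are not given: they have to be found in the camera images.
- selector: antenna selector, a fixed grey box 86 x 216 x 40 mm (x, y, z); origin at the centre of its underside on the table. Three black 60 mm square plates sit in a row along its y axis on its top, 66 mm apart, each with one white button standing 12 mm above the plate: a long bar, a round one and a square one, in any order
- bar_module: black square plate 60 x 60 x 6 mm fixed on top of the selector's housing, carrying the long bar-shaped button; origin at the centre of its underside, 40 mm above the table, axes parallel to the selector's
- bar_top (a point): centre of the top face of the long bar-shaped button, 14 mm along the selector's x by 42 mm along its y; 58 mm above the table when out, 52 mm when fully in
- bar_button (a joint): the long bar-shaped button's travel: 0 = out as at the start, 0.006 m = fully in; it takes about 2.5 N to push straight down, ends on a hard stop, and stays wherever it is left (no spring)
- round_top (a point): centre of the top face of the round button, 28 mm across; 58 mm above the table when out, 52 mm when fully in
- round_button (a joint): the round button's travel: 0 = out as at the start, 0.006 m = fully in; it takes about 2.5 N to push straight down, ends on a hard stop, and stays wherever it is left (no spring)
- square_top (a point): centre of the top face of the square button, 26 x 26 mm; 58 mm above the table when out, 52 mm when fully in
- square_button (a joint): the square button's travel: 0 = out as at the start, 0.006 m = fully in; it takes about 2.5 N to push straight down, ends on a hard stop, and stays wherever it is left (no spring)
- key: straight Morse key, about 0.9 kg, standing loose on the table: dark wooden base 150 x 80 x 16 mm (x, y, z), brass lever along x over it, pivoted between two brass posts (up to 54 mm high) 15 mm on the +x side of the origin. Origin at the centre of the base's underside, z up; the round black knob is at the -x end, 55 mm from the origin
- key_knob (a point): centre of the flat top of the Morse key's knob, a black disc 36 mm across and 10 mm thick; 64 mm above the table when up, about 6 mm lower when fully down
- key_lever (a joint): angle of the Morse key's lever: 0 = up, 0.09 rad = fully down on a hard stop. A spring lifts it: about 1.6 N at the knob starts it moving, about 4.1 N holds it fully down
- paddle: paddle keyer, not to be touched: loose steel base 80 x 70 x 20 mm with a brass block and two clear upright finger plates towards -x, 44 mm high in all, 0.8 kg; origin at the centre of its underside
- headphones: headphones lying flat, loose: two round ear cups 72 mm across and 26 mm high, 120 mm apart along y, and a black band reaching 131 mm towards +x; origin on the table midway between the cups
- mug: white mug, loose, 80 mm across and 90 mm high, handle to its +y; origin at the centre of its underside
- screwdriver: screwdriver lying loose along its x, handle to -x; origin near its middle at table level
Things that resemble listed ones, but are neither listed nor needed, are in the scene too. Leave any orange or purple look-alike of the key alone.

How it is judged (in metres and radians):
On the way, in this order (a step that is already met when the one before it is completed fails the run):
1. the bar button is pressed in (at least 4.5 of its 6 mm) (value of joint bar_button above 0.0045 m), for 0.1 s.
2. the Morse key is pressed down (at least 0.07 of 0.09 rad) and kept down for 0.9 s (value of joint key_lever above 0.07 rad), for 0.9 s.
3. the Morse key is let up again (value of joint key_lever below 0.02 rad), for 0.1 s.
At the end, for the whole second after the job is handed in: the bar button is in by at least 4.5 mm, the round and square buttons are out (under 2 mm), the Morse key is up (under 0.02 rad), at rest, flat on the table and within 20 mm of where it stood, and paddle, headphones, mug and screwdriver are within 20 mm of where they were (value of joint bar_button above 0.0045 m and value of joint each of round_button, square_button below 0.002 m and value of joint key_lever below 0.02 rad and distance of each of key, paddle, headphones, mug, screwdriver from where it was at the start of the episode below 0.02 m and height (world z) of key below 0.008 m and angle between key's own z axis and vertical below 0.1 rad and linear speed of key below 0.02 m/s); the robot touches nothing.
It fails at once if the Morse key goes down while the bar button is not in (transmitting without an antenna) (value of joint key_lever above 0.05 rad and value of joint bar_button below 0.0045 m).
It fails at once if the round or the square button is pressed (value of joint any of round_button, square_button above 0.002 m).
It fails at once if the Morse key is lifted, tipped or shoved more than 20 mm (height (world z) of key above 0.008 m or angle between key's own z axis and vertical above 0.12 rad or distance of key from where it was at the start of the episode above 0.02 m).
It fails at once if the Morse key or the bar button is pressed with more than 30 N (contact force between anything else and bar_module above 30 N or contact force between the fingers and key above 30 N).
It fails at once if paddle, headphones, mug or screwdriver is moved more than 20 mm (distance of any of paddle, headphones, mug, screwdriver from where it was at the start of the episode above 0.02 m).
It also fails if it takes over 48 s, if anything falls off the work surface, if the arm or the gripper's body presses on something with over 40 N, if the wrist force passes 120 N, or if a joint passes its speed limit or range.

## Working session

There is one attempt and no reset: what is moved stays moved. The work goes in short steps, Python scripts to look and compute and a shell command to move; the robot and the scene stay as the last step left them, time stands still between calls to the robot, and variables do not carry over. Pictures are saved under pics/ and viewed, at most 10 in all, crops included, and the job is handed in when it is done.

```bash
ls; mkdir -p pics; python3 - <<'E'
from station import monitor, optics
import cv2,numpy as np,pickle
for n in("top","side"):
    s=optics.snapshot(n); pickle.dump(s,open(n+".pkl","wb")); cv2.imwrite(f"pics/{n}0.png",s["image"][:,:,::-1])
st=monitor.read_state(); print(st["eef_pos"],st["ee_rot"],st["time_s"],st["width"])
E
```

```text
pics
[ 0.15207353 -0.55388932  0.23043217] [[ 9.64348529e-01  2.64635276e-01 -2.92001335e-04]
 [ 2.64635347e-01 -9.64346703e-01  1.88942174e-03]
 [ 2.18417120e-04 -1.89933495e-03 -9.99998172e-01]] 0.1 0.08514747839476974
```

View pics/top0.png

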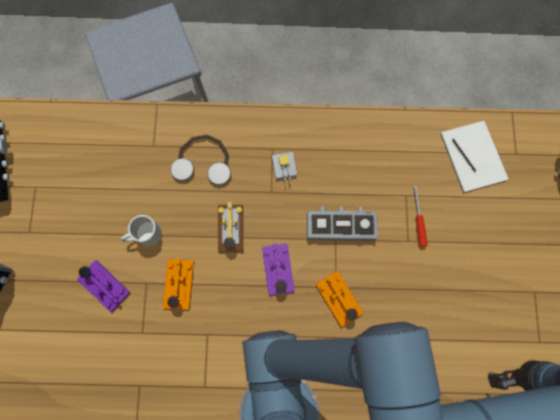

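View pics/side0.png

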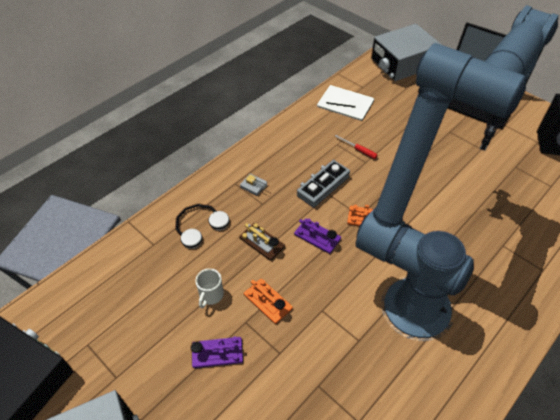

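Top view: the selector is at (342,225), with buttons at (322,224), (343,224) and (364,224). The middle one looks like the bar. Candidates for the key are dark wood/brass (231,229), purple (278,270) and (103,286), and orange (178,285) and (340,299). I choose the wooden one, with its knob at (230,243). Next I'll check both in a close crop and measure them.

```bash
cat > h.py <<'E'
import numpy as np,cv2
def ray(s,u,v,z):
    d=s["R"].T@np.array([(u-s["cx"])/s["fx"],(v-s["cy"])/s["fy"],1]); c=-s["R"].T@s["t"]
    return c+d*(z-c[2])/d[2]
def blobs(s,mask,z,box,amin=8):
    x0,y0,x1,y1=box; m=np.zeros(mask.shape,np.uint8); m[y0:y1,x0:x1]=mask[y0:y1,x0:x1]
    n,l,st,c=cv2.connectedComponentsWithStats(m)
    for i in range(1,n):
        if st[i,4]>=amin:
            r=cv2.minAreaRect(np.argwhere(l==i)[:,::-1].astype(np.float32)); print(c[i].round(1),st[i,4],np.round(ray(s,*c[i],z),4),[np.round(a,1) for a in r])
E
python3 - <<'E'
import pickle
from h import *
s=pickle.load(open("top.pkl","rb")); im=s["image"]; h=cv2.cvtColor(im,cv2.COLOR_RGB2HSV)
print(-s["R"].T@s["t"], s["fx"])
print("white");blobs(s,((h[...,2]>170)&(h[...,1]<60)).astype(np.uint8),.058,(305,208,380,243))
print("knob");blobs(s,(h[...,2]<45).astype(np.uint8),.064,(212,232,250,256))
print("base");blobs(s,(h[...,2]<75).astype(np.uint8),.016,(212,196,250,258))
cv2.imwrite("pics/crop0.png",cv2.resize(im[190:265,205:385,::-1],None,fx=4.4,fy=4.4,interpolation=cv2.INTER_CUBIC))
E
```

```text
[0.26397776 0.0302584  1.42706009] 459.51347846887893
white
[321.4 222.5] 62 [ 0.5524 -0.1164  0.058 ] [array([321.5, 222.5]), array([7., 7.]), np.float64(90.0)]
[343.  222.6] 50 [ 0.5538 -0.1822  0.058 ] [array([343. , 222.5]), array([ 3., 12.]), np.float64(90.0)]
[364.6 223.2] 47 [ 0.5535 -0.2478  0.058 ] [array([364.5, 223. ]), array([6., 7.]), np.float64(90.0)]
knob
base
[229.6 245.8] 74 [0.4806 0.1636 0.016 ] [array([230. , 245.5]), array([10.,  9.]), np.float64(0.0)]
```

View pics/crop0.png

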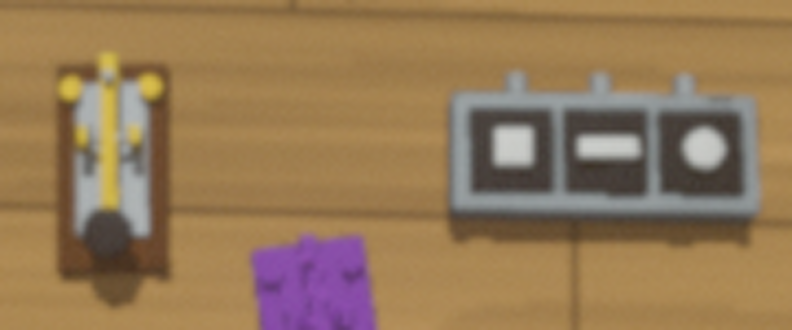

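The crop confirms it: the bar is the middle button, with the square to its left and the round to its right. The wooden brass key's knob is at about (229,242). I'll move above the bar with the fingers shutting, then look with the wrist camera.

```bash
python3 -m inch '[[0,0,0.268,486,-253,60,0],[0,0,0.268,486,-253,60,0],[0,0,0.268,486,-253,60,0],[0,0,0.268,486,-253,60,0],[0,0,0.268,486,-253,60,0],[0,0,0.268,486,-253,60,0],[0,0,0.268,486,-253,60,0],[0,0,0.268,486,-253,60,0],[0,0,0.268,486,-253,60,0],[0,0,0.268,486,-253,60,0],[0,0,0.268,486,-253,60,0],[0,0,0.268,486,-253,60,0]]' 20
python3 - <<'E'
from station import monitor, optics
from h import *
import pickle
st=monitor.read_state(); print(st["eef_pos"],st["ee_rot"].round(4) if hasattr(st["ee_rot"],'round') else st["ee_rot"],st["time_s"],st["width"],st["contact_force"])
s=optics.snapshot("wrist"); pickle.dump(s,open("w1.pkl","wb")); im=s["image"]; cv2.imwrite("pics/w1.png",im[:,:,::-1])
h=cv2.cvtColor(im,cv2.COLOR_RGB2HSV)
blobs(s,((h[...,2]>170)&(h[...,1]<60)).astype(np.uint8),.058,(0,0,560,420),100)
E
```

```text
time_s: 1.6
eef_pos: [0.553, -0.1829, 0.1714]
ee_rot: [[1.0, -0.002, -0.0], [-0.002, -1.0, -0.0], [-0.0, 0.0, -1.0]]
contact_force: [-0.5, -0.3, 0.6]
width: -0.0001
gripper_force: 0.0
[ 0.55300286 -0.18294067  0.17136232] [[ 1.0e+00 -1.9e-03 -5.0e-04]
 [-1.9e-03 -1.0e+00 -2.0e-04]
 [-5.0e-04  2.0e-04 -1.0e+00]] 1.6 -9.206282811309024e-05 [-0.51430979 -0.32267158  0.58838329]
[366.5 199.6] 970 [ 0.5554 -0.2497  0.058 ] [array([366.5, 199.5]), array([33., 35.]), np.float64(90.0)]
[186.7 201. ] 1072 [ 0.5547 -0.1174  0.058 ] [array([186.5, 201. ]), array([32., 35.]), np.float64(90.0)]
[276.3 200.3] 922 [ 0.5551 -0.1833  0.058 ] [array([276.5, 200.5]), array([17., 55.]), np.float64(90.0)]
```

View pics/w1.png

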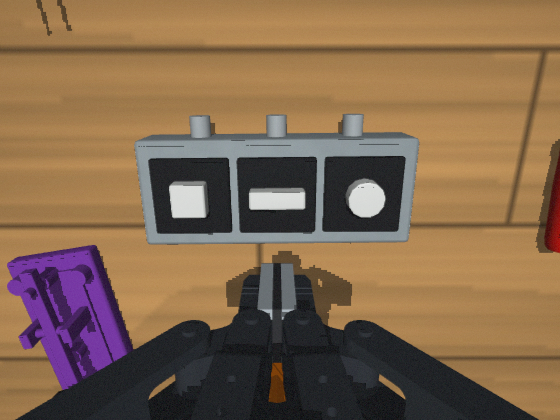

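The wrist view shows the square button at (187,201), the bar at (276,200) and the round one at (366,200), with the fingers centred under the bar. The bar is at (0.5545,-0.183). Descending to just above it.

```bash
python3 -m inch '[[0,0,0,1,0,50,0],[0,0,0,1,0,90,0],[0,0,0,1,0,105,0],[0,0,0,1,0,108,0],[0,0,0,1,0,110,0],[0,0,0,1,0,110,0]]'
```

```text
time_s: 2.4
eef_pos: [0.556, -0.1825, 0.0628]
ee_rot: [[1.0, -0.0, 0.002], [-0.0, -1.0, -0.001], [0.002, 0.001, -1.0]]
contact_force: [0.1, 0.3, -0.3]
width: -0.0
gripper_force: 0.0
```

```bash
python3 -m inch '[[0,0,0,-1,0,2,0],[0,0,0,-1,0,3,0],[0,0,0,-1,0,4,0],[0,0,0,-1,0,5,0],[0,0,0,-1,0,6,0],[0,0,0,-1,0,7,0],[0,0,0,-1,0,7,0]]'
```

```text
time_s: 3.28
eef_pos: [0.554, -0.182, 0.0542]
ee_rot: [[1.0, -0.0, 0.0], [-0.0, -1.0, -0.0], [0.0, 0.0, -1.0]]
contact_force: [-0.3, 0.2, 1.2]
width: -0.0001
gripper_force: 0.7
```

```bash
python3 -m inch '[[0,0,0,0,0,0.5,0],[0,0,0,0,0,1,0],[0,0,0,0,0,1.5,0],[0,0,0,0,0,1.5,0]]'
```

```text
time_s: 3.78
eef_pos: [0.554, -0.182, 0.0528]
ee_rot: [[1.0, -0.0, 0.0], [-0.0, -1.0, -0.0], [0.0, 0.0, -1.0]]
contact_force: [-0.6, 0.2, 0.2]
width: -0.0003
gripper_force: 0.9
```

```bash
python3 -m inch '[[0,0,0,0,0,0.5,0],[0,0,0,0,0,1,0],[0,0,0,0,0,1,0]]'
```

```text
time_s: 4.15
eef_pos: [0.554, -0.182, 0.052]
ee_rot: [[1.0, -0.0, 0.0], [-0.0, -1.0, -0.0], [0.0, 0.0, -1.0]]
contact_force: [-0.3, -0.0, 3.7]
width: -0.0001
gripper_force: 2.2
```

```bash
python3 -m inch '[[0,0,0,0,0,0.5,0],[0,0,0,0,0,0.5,0]]'
```

```text
time_s: 4.4
eef_pos: [0.554, -0.182, 0.052]
ee_rot: [[1.0, -0.0, 0.0], [-0.0, -1.0, -0.0], [0.0, 0.0, -1.0]]
contact_force: [-1.7, 0.9, 7.7]
width: 0.0001
gripper_force: 3.9
```

The force rises with no further travel at 52 mm, so the bar is fully in. Now I lift and cross to above the key knob.

```bash
python3 -m inch '[[0,0,0,0,0,-25,0],[0,0,0,0,0,-80,0],[0,0,0,-10,-40,-118,0],[0,0,0,-20,-100,-118,0],[0,0,0,-60,-343,-118,0],[0,0,0,-60,-343,-118,0],[0,0,0,-60,-343,-118,0],[0,0,0,-60,-343,-118,0],[0,0,0,-60,-343,-118,0],[0,0,0,-60,-343,-118,0],[0,0,0,-60,-343,-118,0],[0,0,0,-60,-343,-118,0]]'
python3 - <<'E'
from station import monitor, optics
from h import *
import pickle
st=monitor.read_state(); print(st["eef_pos"],st["time_s"])
s=optics.snapshot("wrist"); pickle.dump(s,open("w2.pkl","wb")); im=s["image"]; cv2.imwrite("pics/w2.png",im[:,:,::-1])
h=cv2.cvtColor(im,cv2.COLOR_RGB2HSV)
blobs(s,(h[...,2]<70).astype(np.uint8),.064,(180,120,380,250),200)
t=optics.snapshot("top"); h=cv2.cvtColor(t["image"],cv2.COLOR_RGB2HSV)
blobs(t,((h[...,2]>170)&(h[...,1]<60)).astype(np.uint8),.058,(305,208,380,243))
E
```

```text
time_s: 5.9
eef_pos: [0.4978, 0.1102, 0.1692]
ee_rot: [[0.998, 0.069, -0.004], [0.069, -0.997, 0.041], [-0.001, -0.041, -0.999]]
contact_force: [-0.3, 0.7, -0.7]
width: -0.0
gripper_force: 0.0
[0.49778314 0.11023055 0.16923278] 5.9
[214.1 213.4] 1937 [0.4883 0.1589 0.064 ] [array([213.9, 212.7]), array([48.4, 50.9]), np.float64(51.7)]
[321.4 222.5] 62 [ 0.5524 -0.1164  0.058 ] [array([321.5, 222.5]), array([7., 7.]), np.float64(90.0)]
[364.6 223.2] 47 [ 0.5535 -0.2478  0.058 ] [array([364.5, 223. ]), array([6., 7.]), np.float64(90.0)]
[342.8 223. ] 38 [ 0.5523 -0.1817  0.058 ] [array([343., 223.]), array([ 2., 12.]), np.float64(90.0)]
```

View pics/w2.png

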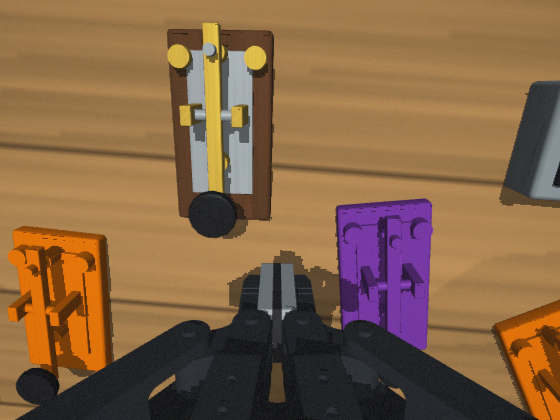

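The wrist view shows the wooden key with its knob at (213,214), the orange copy at (60,300) and the purple copy at (385,275). The move was still under way, so I'll let it settle and re-measure.

```bash
python3 -m inch '[[0,0,0,0,0,0,0],[0,0,0,0,0,0,0],[0,0,0,0,0,0,0]]'
python3 - <<'E'
from station import monitor, optics
from h import *
s=optics.snapshot("wrist"); im=s["image"]
h=cv2.cvtColor(im,cv2.COLOR_RGB2HSV)
blobs(s,(h[...,2]<70).astype(np.uint8),.064,(180,120,380,250),200)
st=monitor.read_state(); print(st["eef_pos"],np.round(st["ee_rot"],4),st["qpos"])
E
```

```text
time_s: 6.38
eef_pos: [0.4974, 0.1112, 0.1693]
ee_rot: [[0.997, 0.071, -0.004], [0.071, -0.997, 0.041], [-0.001, -0.041, -0.999]]
contact_force: [-0.2, 0.3, 0.3]
width: -0.0003
gripper_force: 0.0
[215.4 213. ] 1933 [0.4882 0.159  0.064 ] [array([215.1, 212.3]), array([48.5, 50.1]), np.float64(49.9)]
[0.49743354 0.11116486 0.16929739] [[ 0.9975  0.0709 -0.0043]
 [ 0.071  -0.9966  0.0409]
 [-0.0014 -0.0411 -0.9992]] [  4.01408987  15.56161829 -13.30559307  61.21474723   2.35573231
 179.94397189]
```

Joint 6 is at its 180° limit, so I'll use a different yaw (about 30°). I'll work out the correction and refine the knob's top centre from depth.

```bash
cat >> h.py <<'E'
def topc(s,zmin,zmax,cx,cy,rad=.04):
    d=s["depth"]; v,u=np.indices(d.shape); P=np.stack([(u-s["cx"])/s["fx"]*d,(v-s["cy"])/s["fy"]*d,d],-1)
    W=(P-s["t"])@s["R"]; dark=s["image"].max(-1)<80
    k=(d>0)&dark&(W[...,2]>zmin)&(W[...,2]<zmax)&(np.hypot(W[...,0]-cx,W[...,1]-cy)<rad); Q=W[k]
    print(len(Q),Q.mean(0).round(4),Q.min(0).round(4),Q.max(0).round(4))
E
python3 - <<'E'
from station import monitor, optics
from h import *
from scipy.spatial.transform import Rotation as Ro
s=optics.snapshot("wrist"); topc(s,.060,.068,.49,.16)
R=np.array(monitor.read_state()["ee_rot"]); p=np.array(monitor.read_state()["eef_pos"])
D=Ro.from_euler('z',30,degrees=True).as_matrix()@np.diag([1,-1,-1])
print(Ro.from_matrix(R.T@D).as_rotvec(), R.T@(np.array([.490,.159,.14])-p)*1000)
E
```

```text
1745 [0.4877 0.1602 0.0648] [0.4696 0.1433 0.0602] [0.5041 0.1784 0.0672]
[-0.0407544  -0.00795548 -0.45255423] [ -3.98254188 -46.9907348   31.25453955]
```

```bash
python3 -m inch '[[-0.01,-0.002,-0.15,-2,-15,0,0],[-0.02,-0.004,-0.3,-5,-35,10,0],[-0.041,-0.008,-0.453,-6,-48,31,0],[-0.041,-0.008,-0.453,-6,-48,31,0],[-0.041,-0.008,-0.453,-6,-48,31,0],[-0.041,-0.008,-0.453,-6,-48,31,0]]'
python3 - <<'E'
from station import monitor, optics
from h import *
from scipy.spatial.transform import Rotation as Ro
s=optics.snapshot("wrist"); topc(s,.060,.068,.488,.16); cv2.imwrite("pics/w3.png",s["image"][:,:,::-1])
st=monitor.read_state();R=np.array(st["ee_rot"]); p=np.array(st["eef_pos"]); print(p,R.round(3),st["qpos"])
print(R.T@(np.array([.488,.160,.068])-p)*1000)
E
```

```text
time_s: 7.22
eef_pos: [0.4887, 0.1593, 0.1412]
ee_rot: [[0.867, 0.499, 0.001], [0.499, -0.867, -0.0], [0.001, 0.001, -1.0]]
contact_force: [-0.2, -0.1, 0.0]
width: 0.0002
gripper_force: 0.0
2232 [0.4875 0.1618 0.0648] [0.4695 0.1431 0.06  ] [0.5042 0.1787 0.0671]
[0.488701   0.15929894 0.14111682] [[ 0.867  0.499  0.001]
 [ 0.499 -0.867  0.   ]
 [ 0.001  0.001 -1.   ]] [ 1.09895677e+01  1.71829689e+01 -1.54242076e+01  5.73096472e+01
 -1.53983861e-02  1.61077233e+02]
[-0.35205467 -1.01025716 73.11571903]
```

View pics/w3.png

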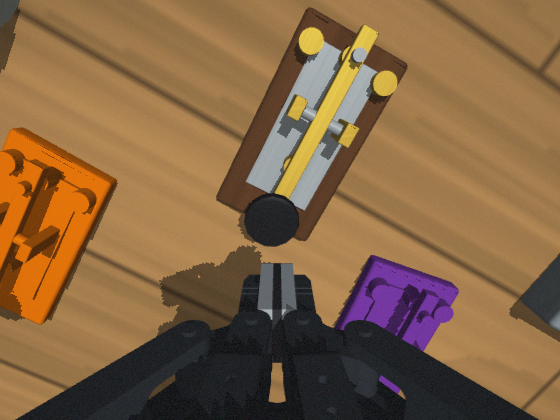

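The picture shows the fingers straight over the knob (271,220), clear of the copies. Descending to just above it.

```bash
python3 -m inch '[[0,0,0,0,-1.5,30,0],[0,0,0,0,-1.5,55,0],[0,0,0,0,-1.5,66,0],[0,0,0,0,-1.5,71,0],[0,0,0,0,-1.5,71,0],[0,0,0,0,-1.5,71,0]]'
```

```text
time_s: 8.02
eef_pos: [0.488, 0.1612, 0.0702]
ee_rot: [[0.866, 0.5, 0.002], [0.5, -0.866, 0.0], [0.002, 0.001, -1.0]]
contact_force: [0.2, -0.4, 0.6]
width: -0.0002
gripper_force: 0.0
```

```bash
python3 -m inch '[[0,0,0,0,0,2,0],[0,0,0,0,0,4,0],[0,0,0,0,0,6,0],[0,0,0,0,0,7,0],[0,0,0,0,0,8,0],[0,0,0,0,0,9,0],[0,0,0,0,0,9.5,0],[0,0,0,0,0,9.5,0]]'
```

```text
time_s: 9.02
eef_pos: [0.4868, 0.1611, 0.0597]
ee_rot: [[0.866, 0.5, -0.001], [0.5, -0.866, -0.0], [-0.001, -0.0, -1.0]]
contact_force: [-3.5, -1.4, 4.4]
width: -0.0002
gripper_force: 2.5
```

```bash
python3 -m inch '[[0,0,0,0,0,0.5,0],[0,0,0,0,0,1,0],[0,0,0,0,0,1.5,0],[0,0,0,0,0,1.5,0]]'
```

```text
time_s: 9.52
eef_pos: [0.4868, 0.1611, 0.0584]
ee_rot: [[0.866, 0.5, -0.001], [0.5, -0.866, -0.0], [-0.001, -0.0, -1.0]]
contact_force: [-4.5, -1.0, 5.9]
width: -0.0001
gripper_force: 3.2
```

```bash
python3 -m inch '[[0,0,0,0,0,0.5,0],[0,0,0,0,0,1,0],[0,0,0,0,0,1,0],[0,0,0,0,0,1,0]]'
```

```text
time_s: 10.02
eef_pos: [0.4867, 0.1611, 0.058]
ee_rot: [[0.866, 0.5, -0.0], [0.5, -0.866, -0.0], [-0.0, 0.0, -1.0]]
contact_force: [-6.8, -0.9, 11.1]
width: -0.0002
gripper_force: 6.1
```

The key is on its hard stop. I'll hold for 1.4 s, then release straight up.

```bash
python3 -m inch '[[0,0,0,0,0,0,0],[0,0,0,0,0,0,0],[0,0,0,0,0,0,0],[0,0,0,0,0,0,0],[0,0,0,0,0,0,0],[0,0,0,0,0,0,0],[0,0,0,0,0,0,0],[0,0,0,0,0,0,0],[0,0,0,0,0,0,0],[0,0,0,0,0,0,0],[0,0,0,0,0,0,0]]'
```

```text
time_s: 11.4
eef_pos: [0.4867, 0.1611, 0.058]
ee_rot: [[0.866, 0.5, -0.0], [0.5, -0.866, -0.0], [-0.0, 0.0, -1.0]]
contact_force: [-6.4, -1.1, 11.5]
width: 0.0
gripper_force: 6.1
```

```bash
python3 -m inch '[[0,0,0,0,0,-3,0],[0,0,0,0,0,-6,0],[0,0,0,0,0,-10,0],[0,0,0,0,0,-20,0],[0,0,0,0,0,-50,0],[0,0,0,0,0,-90,0],[0,0,0,0,0,-90,0],[0,0,0,0,0,-90,0],[0,0,0,0,0,-90,0],[0,0,0,0,0,-90,0]]'
python3 - <<'E'
from station import monitor, optics
from h import *
s=optics.snapshot("wrist"); topc(s,.050,.068,.488,.16); cv2.imwrite("pics/w4.png",s["image"][:,:,::-1])
t=optics.snapshot("top"); h=cv2.cvtColor(t["image"],cv2.COLOR_RGB2HSV)
blobs(t,((h[...,2]>170)&(h[...,1]<60)).astype(np.uint8),.058,(305,208,380,243))
E
```

```text
time_s: 12.65
eef_pos: [0.4863, 0.1609, 0.1462]
ee_rot: [[0.866, 0.5, -0.002], [0.5, -0.866, -0.001], [-0.002, -0.0, -1.0]]
contact_force: [0.3, -0.8, -0.1]
width: -0.0003
gripper_force: 0.0
2189 [0.4875 0.1619 0.0647] [0.4694 0.1435 0.0577] [0.5041 0.1788 0.0673]
[321.4 222.5] 62 [ 0.5524 -0.1164  0.058 ] [array([321.5, 222.5]), array([7., 7.]), np.float64(90.0)]
[364.6 223.2] 47 [ 0.5535 -0.2478  0.058 ] [array([364.5, 223. ]), array([6., 7.]), np.float64(90.0)]
[342.9 223.1] 39 [ 0.5522 -0.182   0.058 ] [array([343. , 223.5]), array([ 3., 12.]), np.float64(90.0)]
```

View pics/w4.png

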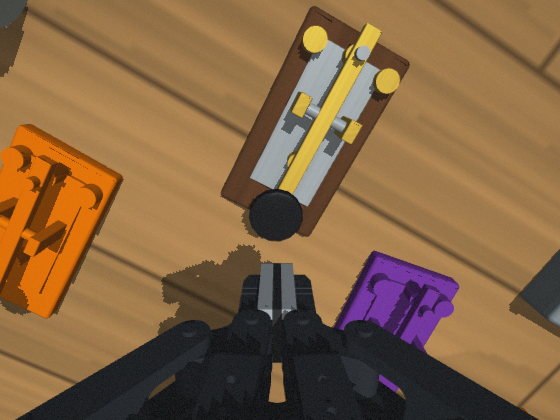

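The knob (275,215) is back up at its original height and place, the bar's image has stayed changed while the round and square buttons look the same, and the hand is clear. Handing in.

```bash
python3 -c "
from station import job
print(job.close_job())"
```

```text
the job is handed in; nothing more can be done
None
```

I pressed the bar button fully in, held the Morse key down on its stop for over 1.4 s, let it spring back up with the hand clear, and handed the job in; no verdict was returned.

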